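# Shake the last pin out of its slotted box

## Robot

A 7-joint arm with a two-finger parallel gripper is mounted at the origin on the work surface. World frame = base frame: x ahead of the robot, y to its left, z up, the work surface at z = 0. Lengths are in m, angles in rad, forces in N, time in s.
With the tool pointing down it reaches from about 0.4 to 0.9 m from the base axis. Payload 5.5 kg.
Tool frame: the origin (TCP) lies between the finger pads; the fingertips stand tcp_to_tips ahead of it and the grasp point (between the pads) lies 6 mm ahead of it (tcp_to_tips is the distance from the TCP to the fingertips, in m); z points along the fingers, x is the direction in which the jaws open and shut, and the axes are right-handed (so a half turn about z gives the same grasp; the last joint's range is limited). The gripper opens to 92 mm and grips with 3 to 60 N. Pads are 19 mm wide; open, the fingers measure 130 mm over their backs; the gripper's body (75 mm by 190 mm) begins 47 mm behind the grasp point.
Start: joints at [-0.991, 0.501, -0.427, 1.55, 0.221, 1.138, -0.21], TCP at [0.202, 0.618, 0.252] pointing down, gripper open.
Joint ranges: [-2.88, 2.88], [-0.31, 2.03], [-1.54, 1.56], [0.2, 2.42], [-1.41, 4.55], [0.19, 2.02], [-2.57, 2.57]. Speed limits (rad/s): [2.57, 2.57, 3.14, 3.14, 3.14, 3.14, 3.14].

## Interface

Orientations are given as a unit quaternion [x, y, z, w].
In Python, from plant import * gives the robot as it stands.
- The arm moves only by the shell command python3 -m pendant 'ROWS' [OPENING]. ROWS is a JSON object of lists of equal length, an entry for each row: "translation": the shift along the world's x, y, z normalised to -1 to 1, where 1 is 2.5 cm, a list of three; "rotation": the turn, a rotation vector about the world's x, y, z normalised to -1 to 1, where 1 is 0.1 rad, a list of three. In form: {"translation": [[x, y, z], ...], "rotation": [[wx, wy, wz], ...]}. A call has 1 to 8 rows; each row shifts and turns the commanded pose from where the row before left it; what a row does not reach is not made up. A row lasts 1/12 s, in which the tool goes at most 41.7 mm and 7.16 degrees, less where a joint would pass 70% of its speed; a pose out of reach is approached as far as the arm can. A call with a number of a shift or a turn outside -1 to 1 is refused whole. A call with a gripper value outside its range is refused whole. OPENING is the opening, from 0 (shut) to 1 (fully open), set as the call begins (- or left out, the last holds). The fingers move at their own pace and stop on an object; the grip force is fixed at half the most. Time passes only in rows, so rows that do not move let the fingers close. It gives the time, the measured TCP pose, the force and the opening at its end, in the units of the state.
- state(): the state, without advancing time (a new reading comes with each control period).
- grab_frame(name): name is "scene" or "top" or "wrist"; returns a dict with "pixels" (400x640x3 uint8, red, green, blue), "fx", "fy", "cx", "cy" (pixels), "view" (4x4, takes a point from world to camera coordinates). Camera axes: x right, y down, z forward; pixel columns grow to the right and rows downward; lengths in m; the calibration is good to about 2 mm. The wrist camera is an equidistant fisheye: a pixel r from the principal point sees the ray r / f radians off the axis. A picture is of the moment at which its call begins. There is no depth.
- finish_job(): hands the job in, once; it reports no verdict.
The state is a dict: "time": time; "qpos": joint angles; "joint_vel": joint speeds; "joint_efforts": joint torques, N m; "eef_pos": TCP position; "eef_rot": TCP orientation; "force": force on the tool from outside, world axes, zero at the start; "ft_torque": the same for the moment, N m; "finger_gap": opening from 0.0 (shut) to 1.0 (fully open).
Only numpy, scipy, OpenCV 4.12 (cv2) and the standard library are available. Lean on these libraries where they do the work, as an engineer would, in place of code of your own. Each camera call takes 0.05 s, during which the arm holds its last target. There are 200 camera calls.

## Task

On the black rubber mat stands a clear plastic box, upside down, with one steel pin loose inside and a slot in its underside. Pick it up by the grip on top, carry it level to the square steel tray, and shake or rock it over the tray until the pin drops out through the slot into the tray, without spilling the pin on the bench. Then stand the box back on the mat, grip upwards, and let go of it.

Things in the scene. Friction and masses are not known exactly. Their poses are not given: they have to be found in the camera images.
- box_grip (a point): Grip of the clear box: grey block on top, 20 mm along x, 44 along y, 44 high. Point: on the centre line, 22 mm above the box top, 20 below the grip's top, 86 above the box's underside; axes are the box's. Box 110 (x) x 64 (y) x 62 mm high without grip, 0.3 kg, x within 0.5 rad of world x. Slot 22 (x) x 56 (y) mm mid-underside. An identical box, empty, on bare wood is not needed.
- pin_center (a point): Centre of the steel pin seen in the box, 12 mm diameter, 40 long (its x), lying along the box's y at its +x end. The box's inner floor falls 14 degrees from the slot to both end walls (x), so the pin stays there if carried level, smoothly. Brisk strokes along the box's x, or rocking 25 to 30 degrees about its y to either side, roll it to the slot; it can take several.
- tray: Square open steel tray fixed to the bench, 170 x 170 mm outside, walls 3 mm thick and 35 mm high, floor 3 mm thick. Origin at the centre of its underside, on the bench; z up, x and y along its sides.
- mat: Black rubber mat fixed to the bench, 150 mm along its x, 110 mm along its y, 4 mm thick; the box with the pin stands near its middle, long sides nearly parallel. Origin at the centre of its underside, on the bench.

How it is judged:
By the outcome, as a careful person would: the job done as asked, in the order asked, and still so for the second after the job is handed in, with the robot touching nothing.
It also fails if it takes over 58 s, if anything falls off the work surface, if the arm or the gripper's body presses on something with over 40 N, if the wrist force passes 120 N, or if a joint passes its speed limit or range.

## Working session

There is one attempt and no reset: what is moved stays moved. The work goes in short steps, Python scripts to look and compute and a shell command to move; the robot and the scene stay as the last step left them, time stands still between calls to the robot, and variables do not carry over. Pictures are saved under pics/ and viewed, about 8 in all and at most 12, crops included, and the job is handed in when it is done.

```bash
mkdir -p pics; ls; python3 - <<'E'
from plant import *
import cv2,numpy as np
s=state();print({k:np.round(v,3).tolist() for k,v in s.items()})
for n in("scene","top"):
    f=grab_frame(n);cv2.imwrite(f"pics/{n}0.png",f["pixels"][:,:,::-1]);print(n,f["fx"],f["fy"],f["cx"],f["cy"],np.round(f["view"],3).tolist())
E
python3 -c "import plant;print([n for n in dir(plant) if n[0]!='_'])"
```

```text
pics
{'time': 0.0, 'qpos': [-0.991, 0.502, -0.427, 1.551, 0.221, 1.138, -0.21], 'joint_vel': [-0.001, -0.0, -0.001, 0.001, -0.002, 0.001, 0.001], 'joint_efforts': [-0.001, -56.66, -5.816, -27.911, -0.069, 0.03, 0.0], 'eef_pos': [0.202, 0.617, 0.251], 'eef_rot': [0.81, 0.587, -0.001, 0.001], 'force': [0.894, -0.262, 0.075], 'ft_torque': [-0.021, -0.007, 0.035], 'finger_gap': 0.995}
scene 432.3314461844243 432.3314461844243 325.8711448852128 197.40683804986665 [[0.847, 0.532, -0.007, -0.477], [0.337, -0.546, -0.767, -0.115], [-0.412, 0.647, -0.642, 1.155], [0.0, 0.0, 0.0, 1.0]]
top 403.10971066921167 403.10971066921167 317.8050753471171 201.90502845094835 [[-0.025, -1.0, -0.001, -0.006], [-0.996, 0.025, -0.084, 0.554], [0.084, -0.001, -0.996, 0.856], [0.0, 0.0, 0.0, 1.0]]
['MotionError', 'finish_job', 'grab_frame', 'state', 'tcp_to_tips']
```

View pics/scene0.png

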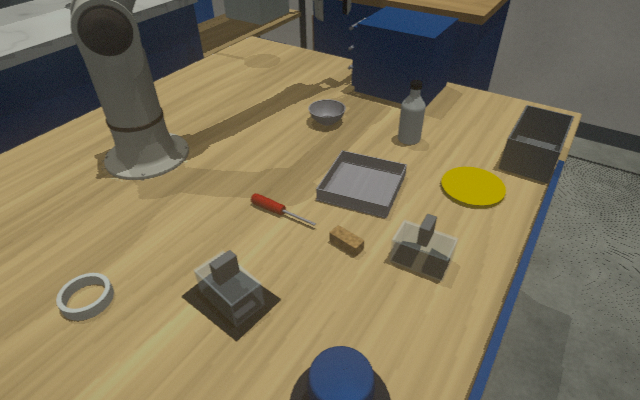

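View pics/top0.png

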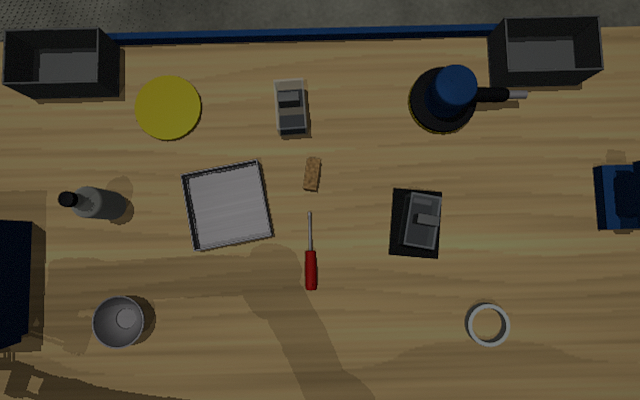

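The scene view shows the boxed pin on the black mat at about (230,290), and the tray at (362,183). In the top view the mat is at (415,223), the tray at (228,205) and the grip at about (427,219). The second box, at (290,108), stands on bare wood.

```bash
cat > h.py <<'E'
from plant import *
import cv2,numpy as np
def ray(f,u,v,z):
    V=np.array(f["view"]);R=V[:3,:3];c=-R.T@V[:3,3]
    d=R.T@np.array([(u-f["cx"])/f["fx"],(v-f["cy"])/f["fy"],1.])
    return c+d*(z-c[2])/d[2]
def proj(f,p):
    V=np.array(f["view"]);q=V[:3,:3]@np.array(p)+V[:3,3]
    return np.array([f["fx"]*q[0]/q[2]+f["cx"],f["fy"]*q[1]/q[2]+f["cy"]])
E
python3 - <<'E'
from h import *
f=grab_frame("top");im=f["pixels"][:,:,::-1].copy()
hsv=cv2.cvtColor(im,cv2.COLOR_BGR2HSV)
def quad(m,name,z):
    cs,_=cv2.findContours(m,0,2);c=max(cs,key=cv2.contourArea);r=cv2.minAreaRect(c)
    b=cv2.boxPoints(r);P=np.array([ray(f,*p,z) for p in b]);e=P[1]-P[0];g=P[2]-P[1]
    print(name,np.round(r[0],1),np.round(b,1).tolist(),"c",np.round(P.mean(0),4),"sides",np.linalg.norm(e).round(4),np.linalg.norm(g).round(4),"ang",np.arctan2(e[1],e[0]).round(3),np.arctan2(g[1],g[0]).round(3))
m=np.zeros(im.shape[:2],np.uint8);m[175:270,380:455]=(hsv[175:270,380:455,1]<75)*255
m=cv2.morphologyEx(m,cv2.MORPH_OPEN,np.ones((3,3)));quad(m,"mat",.004)
m=np.zeros(im.shape[:2],np.uint8);m[150:260,170:285]=(hsv[150:260,170:285,1]<75)*255
m=cv2.morphologyEx(m,cv2.MORPH_OPEN,np.ones((5,5)));quad(m,"tray",.035)
a=cv2.resize(im[180:265,380:455],None,fx=7,fy=7,interpolation=cv2.INTER_CUBIC)
cv2.imwrite("pics/c1.png",cv2.convertScaleAbs(a,alpha=1.7))
E
```

```text
mat [415.6 222.8] [[389.5, 253.3000030517578], [394.5, 188.60000610351562], [441.79998779296875, 192.1999969482422], [436.79998779296875, 257.0]] c [ 0.504  -0.2359  0.004 ] sides 0.1443 0.1057 ang -0.117 -1.673
tray [225.4 204.7] [[177.60000610351562, 174.10000610351562], [257.79998779296875, 158.0], [273.29998779296875, 235.3000030517578], [193.10000610351562, 251.39999389648438]] c [0.5525 0.1788 0.035 ] sides 0.1767 0.171 ang -1.396 -2.96
```

View pics/c1.png

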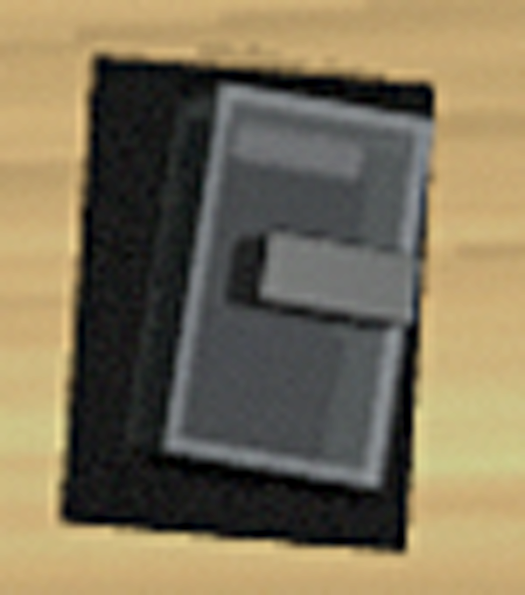

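The crop (×7, offset 380,180) shows the grip top at about (339,277), the box top outline, and the pin at the far (+x) end at about (298,148). Next I'll turn the clicked corners into positions.

```bash
python3 - <<'E'
from h import *
f=grab_frame("top");g=grab_frame("scene")
def q(n,pts,z):
    P=np.array([ray(f,380+u/7-.43,180+v/7-.43,z) for u,v in pts]);L=(P[0]+P[1]-P[2]-P[3])/2;W=(P[0]+P[3]-P[1]-P[2])/2
    print(n,P.mean(0).round(4),"len",np.linalg.norm(L).round(4),np.linalg.norm(W).round(4),"angx",np.arctan2(L[1],L[0]).round(3),"angy",np.arctan2(W[1],W[0]).round(3)-np.pi/2)
    return P.mean(0)
m=q("mat",[(95,58),(433,84),(407,548),(65,520)],.004)
b=q("box",[(218,85),(433,118),(380,490),(163,455)],.066)
gp=q("grip",[(265,232),(417,252),(412,322),(262,302)],.110)
print("scene px of grip top",proj(g,gp),"mat",proj(g,m))
print("pin",ray(f,380+298/7-.43,180+148/7-.43,.02))
from scipy.spatial.transform import Rotation as R
s=state();print(R.from_quat(s["eef_rot"]).as_matrix().round(3).tolist(),tcp_to_tips)
im=g["pixels"][:,:,::-1];o=[cv2.resize(im[240:340,170:290],None,fx=6,fy=6,interpolation=cv2.INTER_CUBIC)]
cv2.imwrite("pics/c2.png",cv2.convertScaleAbs(o[0],alpha=1.5))
E
```

```text
mat [ 0.504  -0.2351  0.004 ] len 0.1471 0.1079 angx -0.106 angy -0.10479632679489659
box [ 0.5064 -0.2346  0.066 ] len 0.111 0.0643 angx -0.191 angy -0.18179632679489655
grip [ 0.5073 -0.2346  0.11  ] len 0.0196 0.0425 angx -0.105 angy -0.15679632679489663
scene px of grip top [222.57244827 257.17372157] mat [230.35696357 295.80867972]
pin [ 0.55097257 -0.24837342  0.02      ]
[[0.311, 0.95, -0.0], [0.95, -0.311, -0.001], [-0.001, -0.0, -1.0]] 0.025
```

View pics/c2.png

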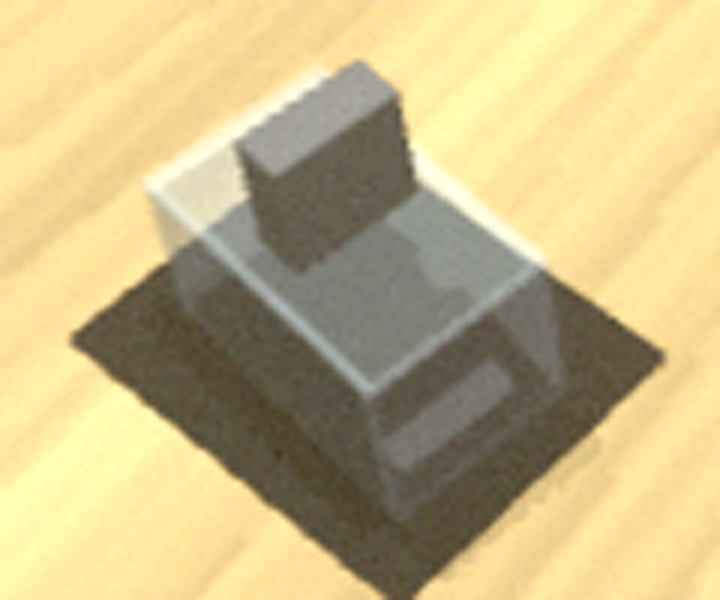

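Box yaw is about -0.187 rad and the grip point is about (0.507, -0.235, 0.090). I'll arc over there at height, turning -1.44 rad on the way.

```bash
python3 -m pendant '{"translation":[[1,-1,0.25],[1,-1,0.25],[1,-1,0.25],[1,-1,0.25],[1,-1,0.25],[1,-1,0.25],[1,-1,0.25],[1,-1,0.25]],"rotation":[[0,0,-0.6],[0,0,-0.6],[0,0,-0.6],[0,0,-0.6],[0,0,-0.6],[0,0,-0.6],[0,0,-0.6],[0,0,-0.6]]}' 1
python3 -m pendant '{"translation":[[0.25,-1,0],[0.25,-1,0],[0.25,-1,0],[0.25,-1,0],[0.25,-1,0],[0.25,-1,0],[0.25,-1,0],[0.25,-1,0]],"rotation":[[0,0,-0.6],[0,0,-0.6],[0,0,-0.6],[0,0,-0.6],[0,0,-0.6],[0,0,-0.6],[0,0,-0.6],[0,0,-0.6]]}'
python3 -m pendant '{"translation":[[0.25,-1,0],[0.25,-1,0],[0.25,-1,0],[0.25,-1,0],[0.25,-1,0],[0.25,-1,0],[0.25,-1,0],[0.25,-1,0]],"rotation":[[0,0,-0.6],[0,0,-0.6],[0,0,-0.6],[0,0,-0.6],[0,0,-0.6],[0,0,-0.6],[0,0,-0.6],[0,0,-0.6]]}'
python3 -m pendant '{"translation":[[0,-1,-0.25],[0,-1,-0.25],[0,-1,-0.25],[0,-1,-0.25],[0,-1,-0.25],[0,-1,-0.25],[0,-1,-0.25],[0,0,0]],"rotation":[[0,0,0],[0,0,0],[0,0,0],[0,0,0],[0,0,0],[0,0,0],[0,0,0],[0,0,0]]}'
```

```text
time: 0.92
eef_pos: [0.4034, 0.4162, 0.3022]
eef_rot: [0.927, 0.376, 0.0, -0.0]
force: [0.7, 0.7, -0.2]
finger_gap: 0.997
time: 1.58
eef_pos: [0.4525, 0.2164, 0.3018]
eef_rot: [0.989, 0.145, 0.0, -0.0]
force: [0.1, 0.8, -0.4]
finger_gap: 0.997
time: 2.25
eef_pos: [0.5025, 0.0165, 0.3018]
eef_rot: [0.996, -0.094, 0.0, -0.0]
force: [0.4, 0.3, -0.2]
finger_gap: 0.998
time: 2.92
eef_pos: [0.5008, -0.1632, 0.257]
eef_rot: [0.995, -0.096, -0.001, 0.001]
force: [-0.1, -0.8, 1.1]
finger_gap: 0.998
```

```bash
python3 -m pendant '{"translation":[[0.1,-0.96,-0.8],[0.1,-0.95,-0.8],[0.05,-0.95,-0.8],[0,0,-0.8],[0,0,-0.6],[0,0,0]],"rotation":[[0,0,0],[0,0,0],[0,0,0],[0,0,0],[0,0,0],[0,0,0]]}'
python3 - <<'E'
from h import *
f=grab_frame("wrist");print(f["fx"],f["cx"],f["cy"],np.round(f["view"],3).tolist())
s=state();print(s["eef_pos"])
cv2.imwrite("pics/w1.png",f["pixels"][:,:,::-1])
E
```

```text
time: 3.42
eef_pos: [0.5064, -0.2279, 0.1597]
eef_rot: [0.996, -0.093, -0.003, -0.001]
force: [0.0, 0.7, -0.3]
finger_gap: 0.998
309.70691628693146 317.85004315352717 198.62700011081813 [[0.983, -0.185, -0.005, -0.538], [-0.175, -0.938, 0.3, -0.136], [-0.06, -0.294, -0.954, 0.266], [0.0, 0.0, 0.0, 1.0]]
[ 0.50743349 -0.22798569  0.16136039]
```

View pics/w1.png

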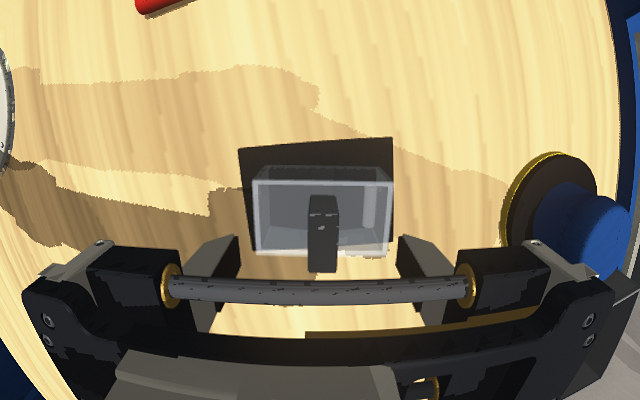

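The wrist view shows the grip at (323,235), centred between the fingers and square to them. Next I'll check its y from the top-face edges, about rows 214 and 271.

```bash
python3 - <<'E'
from h import *
f=grab_frame("wrist");V=np.array(f["view"]);R=V[:3,:3];c=-R.T@V[:3,3]
def fr(u,v,z):
    x,y=u-f["cx"],v-f["cy"];r=np.hypot(x,y);t=r/f["fx"];d=R.T@np.array([x/r*np.sin(t),y/r*np.sin(t),np.cos(t)]);return (c+d*(z-c[2])/d[2]).round(4)
print(fr(308,214,.11),fr(338,214,.11),fr(308,271,.11),fr(338,271,.11))
print("boxtop",[fr(*p,.066) for p in((254,181),(392,181),(247,254),(388,257))],"mat",[fr(*p,.004) for p in((239,149),(392,138))])
E
```

```text
[ 0.5028 -0.2145  0.11  ] [ 0.5215 -0.218   0.11  ] [ 0.4946 -0.2555  0.11  ] [ 0.5148 -0.2593  0.11  ]
boxtop [array([ 0.4625, -0.1962,  0.066 ]), array([ 0.5671, -0.2157,  0.066 ]), array([ 0.4405, -0.2563,  0.066 ]), array([ 0.5569, -0.2809,  0.066 ])] mat [array([ 0.4391, -0.1752,  0.004 ]), array([ 0.5851, -0.1918,  0.004 ])]
```

```bash
python3 -m pendant '{"translation":[[0.04,-0.3,-0.5],[0,0,-0.6],[0,0,-0.5],[0,0,-0.5],[0,0,-0.4],[0,0,0],[0,0,0]],"rotation":[[0,0,0],[0,0,0],[0,0,0],[0,0,0],[0,0,0],[0,0,0],[0,0,0]]}'
python3 -m pendant '{"translation":[[0,0,0],[0,0,0],[0,0,0],[0,0,0],[0,0,0],[0,0,0],[0,0,0],[0,0,0]],"rotation":[[0,0,0],[0,0,0],[0,0,0],[0,0,0],[0,0,0],[0,0,0],[0,0,0],[0,0,0]]}' 0
```

```text
time: 4.1
eef_pos: [0.5093, -0.2361, 0.0998]
eef_rot: [0.996, -0.093, -0.001, -0.0]
force: [0.5, 0.3, 0.7]
finger_gap: 1.004
time: 4.77
eef_pos: [0.5097, -0.2363, 0.1005]
eef_rot: [0.996, -0.093, 0.0, -0.0]
force: [-0.2, -0.4, 0.8]
finger_gap: 0.465
```

```bash
python3 -m pendant '{"translation":[[0,0,0],[0,0,0],[0,0,0],[0,0,0],[0,0,0],[0,0,0],[0,0,0],[0,0,0]],"rotation":[[0,0,0],[0,0,0],[0,0,0],[0,0,0],[0,0,0],[0,0,0],[0,0,0],[0,0,0]]}' 0
python3 -m pendant '{"translation":[[0,0,0.05],[0,0,0.1],[0,0,0.2],[0,0,0.3],[0,0,0.3],[0,0,0.3],[0,0,0.3],[0,0,0.3]],"rotation":[[0,0,0],[0,0,0],[0,0,0],[0,0,0],[0,0,0],[0,0,0],[0,0,0],[0,0,0]]}'
```

```text
time: 5.43
eef_pos: [0.5093, -0.2363, 0.1004]
eef_rot: [0.996, -0.093, -0.0, -0.0]
force: [-2.5, -0.3, 1.9]
finger_gap: 0.218
time: 6.1
eef_pos: [0.5099, -0.2364, 0.1479]
eef_rot: [0.996, -0.093, 0.0, 0.0]
force: [-0.3, 0.6, -4.7]
finger_gap: 0.216
```

The grip holds (20 mm gap). I'll carry it level and smoothly towards the tray centre, about (0.552, 0.175).

```bash
python3 -m pendant '{"translation":[[0.01,0.1,0.1],[0.02,0.25,0.2],[0.04,0.4,0.3],[0.05,0.5,0.3],[0.06,0.6,0.3],[0.06,0.6,0.2],[0.06,0.6,0.2],[0.06,0.6,0.1]],"rotation":[[0,0,0],[0,0,0],[0,0,0],[0,0,0],[0,0,0],[0,0,0],[0,0,0],[0,0,0]]}'
python3 -m pendant '{"translation":[[0.06,0.6,0],[0.06,0.6,0],[0.06,0.6,0],[0.06,0.6,0],[0.06,0.6,0],[0.06,0.6,0],[0.06,0.6,0],[0.06,0.6,0]],"rotation":[[0,0,0],[0,0,0],[0,0,0],[0,0,0],[0,0,0],[0,0,0],[0,0,0],[0,0,0]]}'
python3 -m pendant '{"translation":[[0.06,0.6,0],[0.06,0.6,0],[0.06,0.6,0],[0.06,0.6,0],[0.06,0.6,0],[0.06,0.6,0],[0.06,0.6,0],[0.06,0.6,0]],"rotation":[[0,0,0],[0,0,0],[0,0,0],[0,0,0],[0,0,0],[0,0,0],[0,0,0],[0,0,0]]}'
python3 -m pendant '{"translation":[[0.06,0.6,0],[0.06,0.6,0],[0.06,0.5,0],[0.06,0.5,0],[0.06,0.4,-0.1],[0.06,0.3,-0.2],[0.06,0.2,-0.2],[0,0.1,-0.1]],"rotation":[[0,0,0],[0,0,0],[0,0,0],[0,0,0],[0,0,0],[0,0,0],[0,0,0],[0,0,0]]}'
python3 - <<'E'
from h import *
a=grab_frame("scene")["pixels"];b=grab_frame("wrist")["pixels"]
a=cv2.resize(a[80:260,260:480],None,fx=2.6,fy=2.6,interpolation=cv2.INTER_CUBIC)[:290,:]
cv2.imwrite("pics/p2.png",np.vstack([cv2.resize(a,(560,290)),b[100:300,40:600]])[:,:,::-1])
E
```

```text
time: 6.77
eef_pos: [0.5189, -0.1431, 0.1901]
eef_rot: [0.996, -0.092, 0.0, -0.0]
force: [0.5, -0.9, -3.5]
finger_gap: 0.216
time: 7.43
eef_pos: [0.5302, -0.023, 0.1894]
eef_rot: [0.996, -0.092, -0.0, -0.0]
force: [0.5, 0.8, -3.6]
finger_gap: 0.217
time: 8.1
eef_pos: [0.542, 0.0969, 0.1894]
eef_rot: [0.996, -0.092, -0.0, -0.0]
force: [0.1, -0.0, -3.9]
finger_gap: 0.215
time: 8.77
eef_pos: [0.5529, 0.1754, 0.173]
eef_rot: [0.996, -0.093, -0.001, 0.0]
force: [0.0, -0.8, -3.9]
finger_gap: 0.216
```

View pics/p2.png

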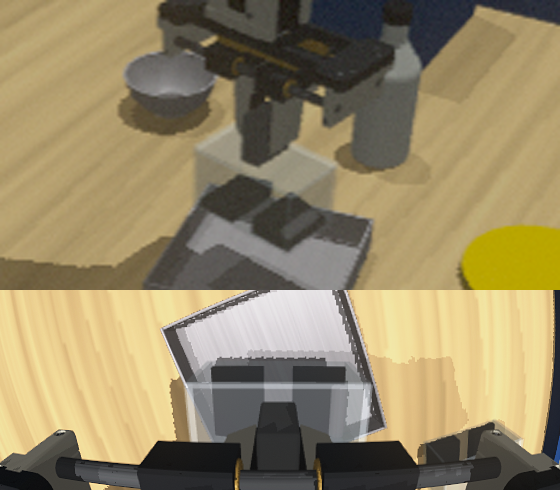

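The box hangs over the tray. The upper crop is the scene view and the lower one the wrist view; neither shows the pin in the tray yet. I'll rock with the +x end up, pivoting about the slot, hold, and return.

```bash
python3 -m pendant '{"translation":[[-0.23,0.04,0],[-0.23,0.04,0],[-0.23,0.04,0],[-0.23,0.04,0],[-0.23,0.04,0],[-0.23,0.04,0],[-0.23,0.04,0],[-0.1,0.02,0]],"rotation":[[-0.11,-0.59,0],[-0.11,-0.59,0],[-0.11,-0.59,0],[-0.11,-0.59,0],[-0.11,-0.59,0],[-0.11,-0.59,0],[-0.11,-0.59,0],[-0.06,-0.3,0]]}'
python3 -m pendant '{"translation":[[0,0,0],[0,0,0],[0,0,0],[0,0,0],[0,0,0],[0,0,0]],"rotation":[[0,0,0],[0,0,0],[0,0,0],[0,0,0],[0,0,0],[0,0,0]]}'
python3 - <<'E'
from h import *
a=grab_frame("scene")["pixels"];b=grab_frame("wrist")["pixels"]
a=cv2.resize(a[130:230,300:430],(520,400),interpolation=cv2.INTER_CUBIC)
cv2.imwrite("pics/p3.png",np.vstack([a,b[100:300,60:580]])[:,:,::-1])
E
```

```text
time: 9.53
eef_pos: [0.5085, 0.1815, 0.1737]
eef_rot: [0.97, -0.091, 0.223, 0.021]
force: [-0.4, -0.2, -3.7]
finger_gap: 0.216
time: 10.03
eef_pos: [0.5112, 0.1819, 0.1745]
eef_rot: [0.97, -0.091, 0.223, 0.021]
force: [-0.7, -0.3, -3.6]
finger_gap: 0.216
```

View pics/p3.png

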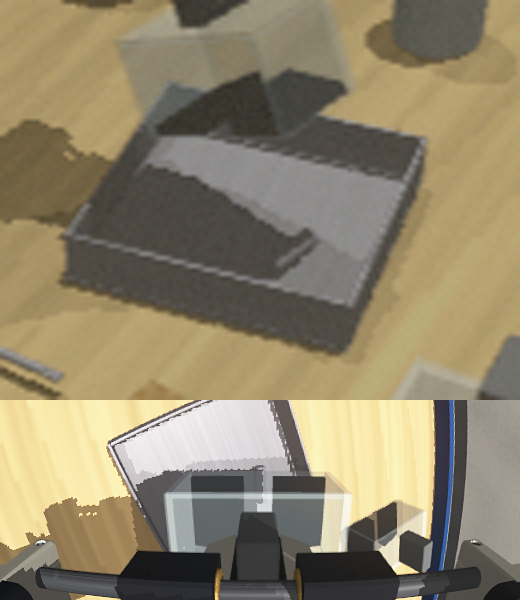

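A pin-like object lies in the tray at crop (297,253), oriented along y. I'll level the box and confirm with close crops.

```bash
python3 -m pendant '{"translation":[[0.2,-0.04,0],[0.23,-0.04,0],[0.23,-0.04,0],[0.23,-0.04,0],[0.23,-0.04,0],[0.23,-0.04,0],[0.23,-0.04,0],[0.13,-0.02,0]],"rotation":[[0.11,0.59,0],[0.11,0.59,0],[0.11,0.59,0],[0.11,0.59,0],[0.11,0.59,0],[0.11,0.59,0],[0.11,0.59,0],[0.06,0.3,0]]}'
python3 -m pendant '{"translation":[[0,0,0.2],[0,0,0.4],[0,0,0.5],[0,0,0.5],[0,0,0.5],[0,0,0.4],[0,0,0.2],[0,0,0]],"rotation":[[0,0,0],[0,0,0],[0,0,0],[0,0,0],[0,0,0],[0,0,0],[0,0,0],[0,0,0]]}'
python3 - <<'E'
from h import *
a=grab_frame("scene")["pixels"];b=grab_frame("wrist")["pixels"]
a=cv2.resize(a[100:230,310:425],None,fx=4.4,fy=4.4,interpolation=cv2.INTER_CUBIC)
b=b[130:270,180:440];b=cv2.resize(b,(290,156)); b=cv2.resize(grab_frame("wrist")["pixels"][60:280,220:400],None,fx=1.6,fy=2.6)
b=cv2.resize(b,(288,a.shape[0]))
cv2.imwrite("pics/p4.png",cv2.convertScaleAbs(np.hstack([a,b])[:,:,::-1],alpha=1.4))
E
```

```text
time: 10.8
eef_pos: [0.5553, 0.1738, 0.1744]
eef_rot: [0.996, -0.094, -0.001, -0.0]
force: [0.9, 0.0, -1.7]
finger_gap: 0.22
time: 11.47
eef_pos: [0.5536, 0.1756, 0.2437]
eef_rot: [0.996, -0.092, 0.002, -0.001]
force: [-0.4, -0.5, -3.9]
finger_gap: 0.216
```

View pics/p4.png

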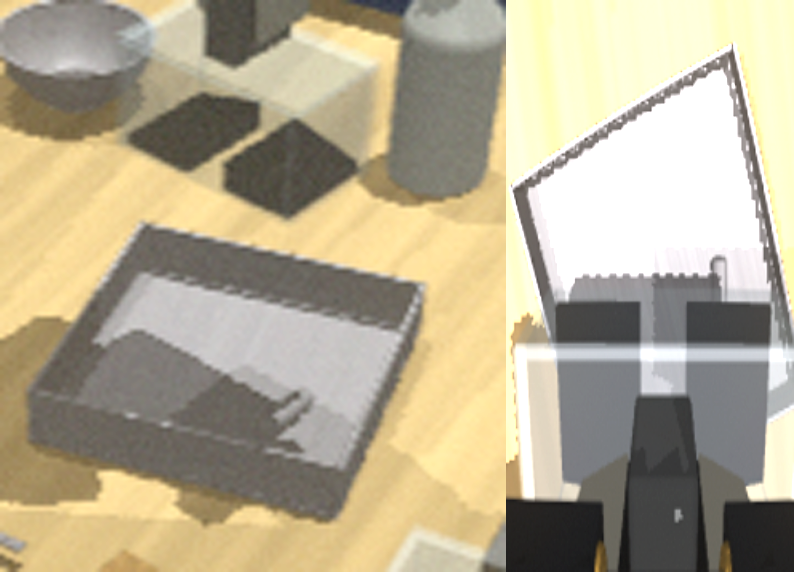

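The pin is in the tray at crop (290,408), and the box, now raised, is empty. Carrying it back to the mat at (0.509, -0.236).

```bash
python3 -m pendant '{"translation":[[-0.03,-0.3,0],[-0.06,-0.6,0],[-0.1,-0.9,0],[-0.1,-0.9,0],[-0.1,-0.9,0],[-0.1,-0.9,0],[-0.1,-0.9,0],[-0.1,-0.9,0]],"rotation":[[0,0,0],[0,0,0],[0,0,0],[0,0,0],[0,0,0],[0,0,0],[0,0,0],[0,0,0]]}'
python3 -m pendant '{"translation":[[-0.1,-0.9,0],[-0.1,-0.9,0],[-0.1,-0.9,0],[-0.1,-0.9,0],[-0.1,-0.9,0],[-0.1,-0.9,0],[-0.1,-0.9,0],[-0.1,-0.9,-0.2]],"rotation":[[0,0,0],[0,0,0],[0,0,0],[0,0,0],[0,0,0],[0,0,0],[0,0,0],[0,0,0]]}'
python3 -m pendant '{"translation":[[-0.1,-0.9,-0.4],[-0.1,-0.7,-0.6],[-0.1,-0.6,-0.8],[-0.05,-0.4,-0.8],[-0.03,-0.2,-0.8],[-0.02,-0.2,-0.7],[0,0,-0.4],[0,0,0]],"rotation":[[0,0,0],[0,0,0],[0,0,0],[0,0,0],[0,0,0],[0,0,0],[0,0,0],[0,0,0]]}'
```

```text
time: 12.28
eef_pos: [0.5351, 0.0156, 0.241]
eef_rot: [0.996, -0.093, -0.001, 0.0]
force: [-0.1, -0.5, -2.7]
finger_gap: 0.214
time: 12.95
eef_pos: [0.5155, -0.1644, 0.2369]
eef_rot: [0.996, -0.093, 0.0, 0.0]
force: [0.2, -0.5, -3.1]
finger_gap: 0.211
time: 13.62
eef_pos: [0.5035, -0.2373, 0.1214]
eef_rot: [0.996, -0.093, -0.003, -0.001]
force: [-1.0, 0.5, -3.4]
finger_gap: 0.213
```

Need +0.005 in x and about -0.021 in z, so I'll lower gently.

```bash
python3 -m pendant '{"translation":[[0.1,0.02,-0.2],[0.1,0.02,-0.2],[0,0,-0.15],[0,0,-0.1],[0,0,-0.08],[0,0,-0.06],[0,0,0],[0,0,0]],"rotation":[[0,0,0],[0,0,0],[0,0,0],[0,0,0],[0,0,0],[0,0,0],[0,0,0],[0,0,0]]}'
```

```text
time: 14.28
eef_pos: [0.5109, -0.2366, 0.1046]
eef_rot: [0.996, -0.093, 0.0, -0.0]
force: [-0.6, -0.5, -3.8]
finger_gap: 0.215
```

```bash
python3 -m pendant '{"translation":[[0,0,-0.06],[0,0,-0.05],[0,0,-0.05],[0,0,-0.03],[0,0,0],[0,0,0]],"rotation":[[0,0,0],[0,0,0],[0,0,0],[0,0,0],[0,0,0],[0,0,0]]}'
```

```text
time: 14.78
eef_pos: [0.5111, -0.2367, 0.1004]
eef_rot: [0.996, -0.093, 0.0, -0.0]
force: [-2.1, 0.9, 5.9]
finger_gap: 0.213
```

Contact: the weight is off and it presses lightly. Release and retreat straight up.

```bash
python3 -m pendant '{"translation":[[0,0,0],[0,0,0],[0,0,0],[0,0,0],[0,0,0],[0,0,0],[0,0,0],[0,0,0]],"rotation":[[0,0,0],[0,0,0],[0,0,0],[0,0,0],[0,0,0],[0,0,0],[0,0,0],[0,0,0]]}' 1
python3 -m pendant '{"translation":[[0,0,0],[0,0,0],[0,0,0.2],[0,0,0.4],[0,0,0.6],[0,0,0.8],[0,0,0.8],[0,0,0.8]],"rotation":[[0,0,0],[0,0,0],[0,0,0],[0,0,0],[0,0,0],[0,0,0],[0,0,0],[0,0,0]]}'
python3 -m pendant '{"translation":[[-0.3,0.5,0.8],[-0.5,0.8,0.8],[-0.5,0.8,0.5],[-0.5,0.8,0.3],[-0.5,0.8,0],[-0.4,0.5,0],[0,0,0],[0,0,0]],"rotation":[[0,0,0],[0,0,0],[0,0,0],[0,0,0],[0,0,0],[0,0,0],[0,0,0],[0,0,0]]}'
python3 - <<'E'
from h import *
s=grab_frame("scene")["pixels"];t=grab_frame("top")["pixels"]
a=cv2.resize(s[130:340,170:420],None,fx=2.2,fy=2.2,interpolation=cv2.INTER_CUBIC)[:, :]
b=cv2.resize(t[150:265,170:455],(a.shape[1],222),interpolation=cv2.INTER_CUBIC)
o=np.vstack([a,b]);o=cv2.resize(o,None,fx=.87,fy=.87);cv2.imwrite("pics/p5.png",cv2.convertScaleAbs(o[:,:,::-1],alpha=1.4));print(o.shape)
E
```

```text
time: 15.45
eef_pos: [0.5109, -0.2366, 0.0997]
eef_rot: [0.996, -0.093, -0.0, -0.0]
force: [-0.3, -0.2, -0.3]
finger_gap: 0.745
time: 16.12
eef_pos: [0.511, -0.2367, 0.1916]
eef_rot: [0.996, -0.093, 0.0, 0.0]
force: [0.3, 0.5, -0.2]
finger_gap: 0.999
time: 16.78
eef_pos: [0.4436, -0.1313, 0.2509]
eef_rot: [0.996, -0.092, 0.001, -0.0]
force: [-0.4, -0.2, 1.3]
finger_gap: 1.001
(595, 478, 3)
```

View pics/p5.png

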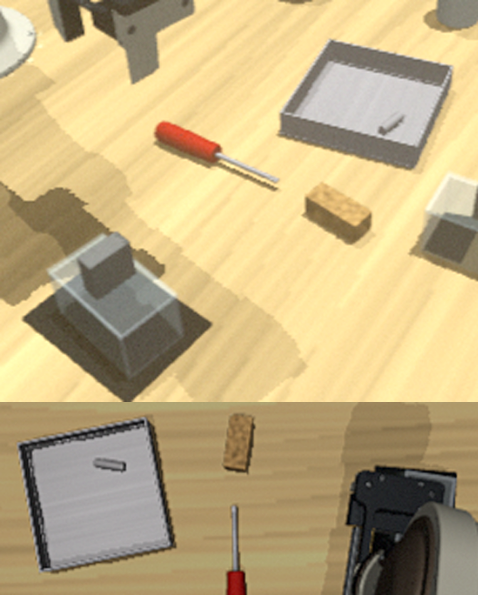

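The pin lies in the tray (scene crop (391,124), top crop (110,464)). The empty box stands grip-up on the mat at (110,290), and the arm is clear.

```bash
python3 -c "from plant import *;print(finish_job())"
```

```text
the job is handed in; nothing more can be done
None
```

The job is done and handed in at about 17 s. I gripped the box, carried it level to the tray and rocked it once, about 26° with the +x end up. That dropped the pin through the slot into the tray, and I then stood the box back on the mat and let go.

My last pictures, one from each fixed camera, show the pin lying in the tray and the arm well clear. The scene view also shows the empty box standing grip-up on the mat; in the top view the arm hides it. The highest end-of-move force I read was about 6 N, as the box touched down. No check failed or disagreed.

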